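# Lock a meter register into its bayonet socket

## Task

Set a fingertip in the slot of the white register that sits in the steel bayonet socket and turn it clockwise (seen from above) as far as it goes, so that it locks with its slot pointing at the red plunger. Then press the red plunger fully down to secure it; it must not be pressed before the register is locked. Do not grasp or move any of the loose things round the socket.

Things in the scene. Friction and masses are not known exactly. Their poses are not given: they have to be found in the camera images.
- fixture: Bayonet socket fixed to the counter: grey plate 150 mm (x) by 215 mm (y, -130 to +85), polished steel ring 134 mm across (140 at the foot), 62 mm high, and, 95 mm from the ring's axis towards its own -y, an aluminium block 44 x 44 mm, 52 mm high, carrying the red plunger. Origin on the ring's axis at counter height, z up. Place and yaw vary; it cannot move.
- slot_mid (a point): Middle of the slot's floor, on the turning axis of the white register in the ring, 45 mm above the counter. Register 121 mm across, flat top at 65 mm. Its slot: straight, black floor, 42 mm wide, 113 mm long (closed ends, centred on the axis), 20 mm deep; both closed fingertips fit in together. x along the slot, z up. A round dial lies on the +y side of the slot.
- slot_end (a point): Point on the slot's floor 36 mm from the turning axis, on the slot's centre line (own +x end); it turns with the register. A good place for a fingertip is above it, or at the opposite end of the slot.
- register (a joint): Turn of the register, rad, clockwise from above: at 0 the slot lies along the fixture's x, at 1.571 (hard stop, locked) along its y, pointing at the plunger. Starts at 0 to 0.45. Steady drag of 0.12 N m (3 to 4 N at 36 mm from the axis), no spring: it stays where left. It cannot be lifted.
- plunger_top (a point): Centre of the top of the red plunger, a round button 30 mm across whose top stands 62 mm above the counter when up and 54 mm (2 mm proud of its block) when fully down.
- plunger (a joint): How far the plunger is pressed, m: 0 up, 0.008 fully down against a hard stop. It takes about 3 N, has no spring and stays where it is left.
- spare_register: Loose white spare register, 90 mm across, 40 mm high; bystander, origin under its centre.
- check_valve: Loose blue plastic check valve lying on the counter, 84 mm long (its x; 92 mm at most), 38 mm wide, 44 mm high; bystander, origin under its centre.
- tailpiece: Loose brass tailpiece standing on its flange, 37 mm across, 52 mm high; bystander, origin under its centre.
- stopwatch: Loose chrome stopwatch lying flat, 54 mm across, 14 mm high, its crown reaching 38 mm out towards its own y; bystander, origin under its centre.
- union_nut: Loose hexagonal brass union nut, 46 mm across corners, 20 mm high; bystander, origin under its centre.

How it is judged:
By the outcome, as a careful person would: the job done as asked, in the order asked, and still so for the second after the job is handed in, with the robot touching nothing.
It also fails if it takes over 48 s, if anything falls off the work surface, if the arm or the gripper's body presses on something with over 40 N, if the wrist force passes 120 N, or if a joint passes its speed limit or range.

## Robot

A 6-joint arm with a two-finger parallel gripper is mounted at the origin on the work surface. World frame = base frame: x ahead of the robot, y to its left, z up, the work surface at z = 0. Lengths are in mm, angles in rad, forces in N, time in s.
With the tool pointing down it reaches from about 350 to 975 mm from the base axis. Payload 7.1 kg.
Tool frame: the origin (TCP) lies between the finger pads; the fingertips stand 19 mm ahead of it and the grasp point (between the pads) is the TCP; z points along the fingers, y is the line along which they close (so a half turn about z gives the same grasp; the last joint's range is limited). The gripper opens to 88 mm and grips with 3 to 60 N. Pads are 20 mm wide; open, the fingers measure 115 mm over their backs; the gripper's body (75 mm by 178 mm) begins 61 mm behind the grasp point.
Start: joints at [1.291, 0.423, 1.63, -0, 1.089, -0.019], TCP at [161.127, 603.857, 241.675] pointing down, gripper open.
Joint ranges: [-3, 3], [-0.9, 2.11], [0.09, 2.58], [-1.31, 4.45], [0.11, 2.69], [-2.54, 2.54]. Speed limits (rad/s): [2.39, 2.39, 3.01, 3.14, 3.14, 3.14].

## Interface

Orientations are given as a rotation vector (axis times angle).
In Python, from workcell import ctrl gives the robot as it stands.
- The arm moves only by the tool arm_command, never from a script. Its argument "series" is a list of rows, each an object with "linear": the shift along the tool's x, y, z in m, a list of three; "turn": the turn about the tool's z in rad. A call has 1 to 10 rows; each row shifts and turns the commanded pose from where the row before left it, along the tool's axes as they then stand; what a row does not reach is not made up. A row lasts 1/10 s, in which the tool goes at most 50 mm and 8.59 degrees, less where a joint would pass 70% of its speed; a pose out of reach is approached as far as the arm can. A call with a gripper value outside its range is refused whole. "jaw" is the opening, from -1 (shut) to 1 (fully open), set as the call begins (left out, the last holds). The fingers move at their own pace and stop on an object; the grip force is fixed at half the most. Time passes only in rows, so rows that do not move let the fingers close. It gives the time, the measured TCP pose, the force, the opening and the grip force at its end, in the units of the state.
- ctrl.get_obs(): the state, without advancing time (a new reading comes with each control period).
- ctrl.get_image(name): name is "scene" or "top" or "wrist"; returns a dict with "frame" (400x640x3 uint8, blue, green, red), "fx", "fy", "cx", "cy" (pixels), "rvec" (rotation vector, rad) and "tvec" (3), from world to camera coordinates, as OpenCV has them. Camera axes: x right, y down, z forward; pixel columns grow to the right and rows downward; lengths in mm; the calibration is good to about 2 mm. A picture is of the moment at which its call begins. There is no depth.
- ctrl.close_job(): hands the job in; it is judged then, once.
The state is a dict: "t": time; "qpos": joint angles; "qvel": joint speeds; "joint_torque": joint torques, N m; "ee_pos": TCP position; "orientation": TCP orientation; "ft_force": force on the tool from outside, world axes, zero at the start; "moment": the same for the moment, N m; "width": finger opening in mm; "grasp_force": force on a finger pad.
Only numpy, scipy, OpenCV 4.12 (cv2) and the standard library are available. Lean on these libraries where they do the work, as an engineer would, in place of code of your own. Each camera call takes 0.05 s, during which the arm holds its last target. There are 200 camera calls.

## Working session

There is one attempt and no reset: what is moved stays moved. The work goes in short steps, Python scripts to look and compute and a tool call to move; the robot and the scene stay as the last step left them, time stands still between calls to the robot, and variables do not carry over. Pictures are saved under pics/ and viewed, at most 10 in all, crops included, and the job is handed in when it is done.

Besides the shell and the picture viewer there is one more tool, called after "Call:" in YAML: its name, and indented under it one key for each argument. arm_command: Moves the arm, as the interface text tells. Its arguments: {"type":"object","properties":{"series":{"type":"array"},"jaw":{"type":"number"}},"required":["series"]}

```bash
mkdir -p pics
cat > h.py <<'E'
import cv2, numpy as np, pickle
from workcell import ctrl
def snap(name,fn):
    im=ctrl.get_image(name); cv2.imwrite(f'pics/{fn}.png',im['frame']); pickle.dump(im,open(f'pics/{fn}.pkl','wb')); return im
def load(fn): return pickle.load(open(f'pics/{fn}.pkl','rb'))
def px2w(im,uv,z):
    R,_=cv2.Rodrigues(np.array(im['rvec'],float)); t=np.array(im['tvec'],float).ravel()
    d=R.T@np.array([(uv[0]-im['cx'])/im['fx'],(uv[1]-im['cy'])/im['fy'],1]); c=-R.T@t
    return (c+d*(z-c[2])/d[2]).round(1)
def w2px(im,p):
    K=np.array([[im['fx'],0,im['cx']],[0,im['fy'],im['cy']],[0,0,1.]])
    return cv2.projectPoints(np.array(p,float).reshape(-1,1,3),np.array(im['rvec'],float),np.array(im['tvec'],float),K,None)[0].reshape(-1,2).round(1)
E
python3 - <<'E'
from h import *
a=snap('top','top1')
snap('scene','sc1')
o=ctrl.get_obs();print({k:np.round(v,3) for k,v in o.items()})
print(cv2.Rodrigues(np.array(o['orientation'],float))[0].round(3))
E
```

```text
{'t': np.float64(0.1), 'qpos': array([ 1.291,  0.424,  1.631,  0.   ,  1.089, -0.019]), 'qvel': array([-0.   , -0.002, -0.001,  0.001, -0.002, -0.001]), 'joint_torque': array([-0.0000e+00, -5.4562e+01, -2.7432e+01,  6.5000e-02,  1.9000e-02,
       -0.0000e+00]), 'ee_pos': array([160.98 , 603.443, 241.007]), 'orientation': array([-4.080e-01, -3.115e+00,  2.000e-03]), 'ft_force': array([ 0.15 , -0.836,  0.328]), 'moment': array([-0.017, -0.033, -0.019]), 'grasp_force': np.float64(0.0), 'width': np.float64(88.283)}
[[-0.966  0.258 -0.   ]
 [ 0.258  0.966 -0.001]
 [ 0.    -0.001 -1.   ]]
```

View pics/top1.png

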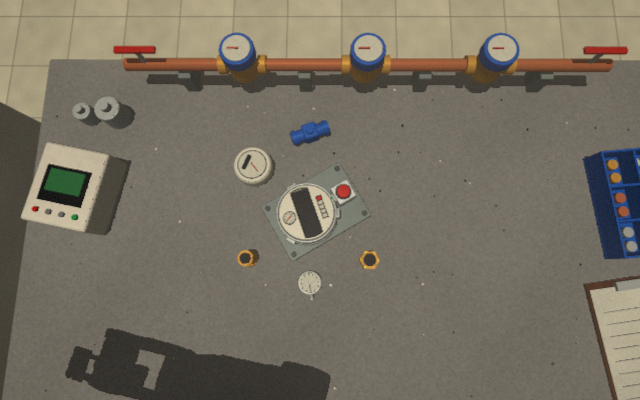

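View pics/sc1.png

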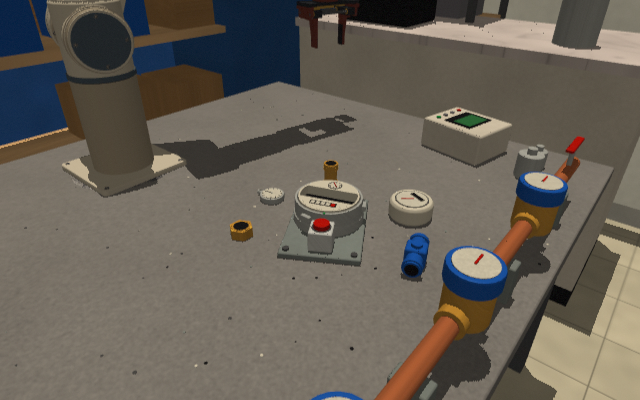

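The top view shows the ring centre near (307,213), the plunger near (343,191) and the slot running roughly up-down from (297,190) to (316,236). I'll enlarge it.

Run:
```python
from h import *
im=load('top1');f=im['frame'][150:270,230:390]
cv2.imwrite('pics/c1.png',cv2.resize(f,None,fx=5,fy=5,interpolation=cv2.INTER_CUBIC))
g=f.astype(int)
m=((g[...,2]>150)&(g[...,1]<80)&(g[...,0]<80)).astype(np.uint8)
n,l,s,c=cv2.connectedComponentsWithStats(m);print(s,c+[230,150])
m=(g.max(2)<60).astype(np.uint8)
n,l,s,c=cv2.connectedComponentsWithStats(m)
for i in range(1,n):
  if s[i,4]>150: 
    p=np.argwhere(l==i)[:,::-1].astype(np.float32)+[230,150]; print(s[i],c[i]+[230,150],cv2.minAreaRect(p.astype(np.float32)))
```

```text
[[    0     0   160   120 19071]
 [  107    35    13    12   117]
 [   87    46     4     4    12]] [[309.28933984 209.62351214]
 [342.92307692 190.57264957]
 [318.41666667 197.75      ]]
```

View pics/c1.png

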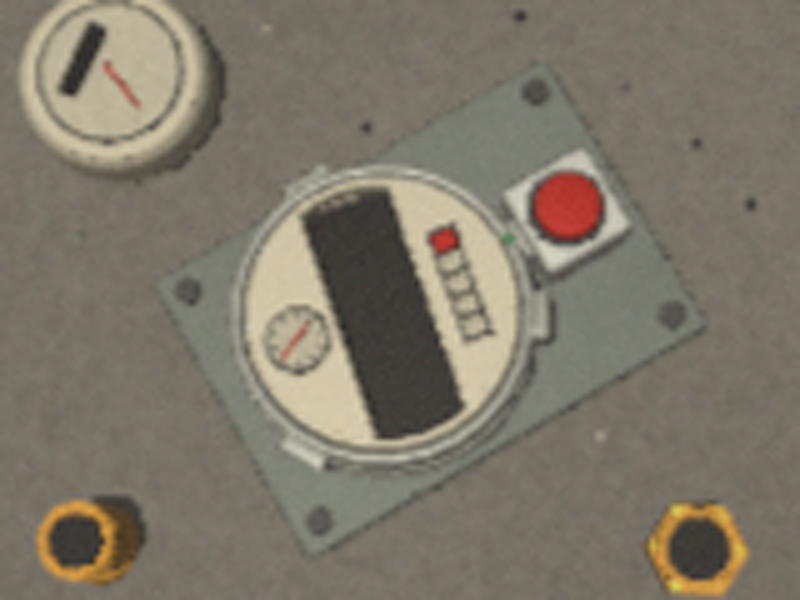

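Run:
```python
from h import *
im=load('top1');P=lambda u,v,z:px2w(im,(u/5+230-.4,v/5+150-.4),z)
c=P(384,316,65);p=P(568,206,62)
for n,uv,z in [('centre',(384,316),65),('plunger',(568,206),62),('s1',(302,213),65),('s2',(388,188),65),('s3',(463,408),65),('s4',(378,438),65),('dial',(297,338),65),('pl1',(158,287),4),('pl2',(548,65),4),('pl3',(706,322),4),('pl4',(314,556),4),('tail',(77,540),52),('nut',(698,548),20),('spare',(110,72),40),('valve',(400,-90),22),('watch',(395,665),14)]: print(n,P(*uv,z))
d=p-c;print(np.linalg.norm(d[:2]),np.degrees(np.arctan2(d[1],d[0])))
pl=np.mean([P(158,287,4),P(548,65,4),P(706,322,4),P(314,556,4)],0);print(pl)
```

```text
centre [545.3 129.2  65. ]
plunger [595.5  48.7  62. ]
s1 [591.  166.2  65. ]
s2 [602.5 128.4  65. ]
s3 [505.2  94.3  65. ]
s4 [491.9 130.9  65. ]
dial [535.3 167.1  65. ]
pl1 [567.2 239.8   4. ]
pl2 [676.7  55.8   4. ]
pl3 [552.4 -18.6   4. ]
pl4 [442.1 163.1   4. ]
tail [447.4 262.4  52. ]
nut [447.  -11.8  20. ]
spare [661.8 259.1  40. ]
valve [747.7 127.2  22. ]
watch [393.7 124.5  14. ]
94.86985822694162 -58.052232640162806
[559.6   110.025   4.   ]
```

Everything checks out. Plunger to axis measures 94.9 mm (95 expected). The axis is at about (547, 129.5), fixture yaw about 31.3°, slot at about 19.5°, so about 78° clockwise remains. I'll put both fingers in the slot, one at each end, and turn about the axis.

Call:
arm_command:
  series:
    - {"linear":[-0.0248,-0.0179,0],"turn":0}
    - {"linear":[-0.0248,-0.0179,0],"turn":0}
    - {"linear":[-0.0248,-0.0179,0],"turn":0}
    - {"linear":[-0.0248,-0.0179,0],"turn":0}
    - {"linear":[-0.0248,-0.0179,0],"turn":0}
    - {"linear":[-0.0248,-0.0179,0],"turn":0}
    - {"linear":[-0.0248,-0.0179,0],"turn":0}
    - {"linear":[-0.0248,-0.0179,0],"turn":0}
    - {"linear":[-0.0248,-0.0179,0],"turn":0}
    - {"linear":[-0.0248,-0.0179,0],"turn":0}
  jaw: 0.27

```text
t: 1.1
ee_pos: [355.1, 365.8, 241.5]
orientation: [-0.408, -3.115, 0.001]
ft_force: [-0.2, -0.1, 0.0]
width: 55.6
grasp_force: 0.0
```

Call:
arm_command:
  series:
    - {"linear":[-0.0248,-0.0179,0],"turn":0}
    - {"linear":[-0.0248,-0.0179,0],"turn":0}
    - {"linear":[-0.0248,-0.0179,0],"turn":0}
    - {"linear":[-0.0248,-0.0179,0],"turn":0}
    - {"linear":[-0.0248,-0.0179,0],"turn":0}
    - {"linear":[-0.0248,-0.0179,0],"turn":0}
    - {"linear":[-0.0248,-0.0179,0],"turn":0}
    - {"linear":[-0.0248,-0.0179,0],"turn":0}
    - {"linear":[-0.0248,-0.0179,0],"turn":0}
    - {"linear":[-0.0248,-0.0179,0],"turn":0}

```text
t: 2.1
ee_pos: [548.5, 128.9, 241.4]
orientation: [-0.409, -3.114, 0.0]
ft_force: [-0.8, -0.2, -0.1]
width: 56.0
grasp_force: 0.0
```

Call:
arm_command:
  series:
    - {"linear":[0,0,0],"turn":0.1}
    - {"linear":[0,0,0],"turn":0.1}
    - {"linear":[0,0,0],"turn":0.1}
    - {"linear":[0,0,0],"turn":0.1}
    - {"linear":[0,0,0],"turn":0.1}
    - {"linear":[0,0,0],"turn":0.1}
    - {"linear":[0,0,0],"turn":0.1}
    - {"linear":[0,0,0],"turn":0.1}
    - {"linear":[0,0,0],"turn":0.1}
    - {"linear":[0,0,0],"turn":0.07}

```text
t: 3.1
ee_pos: [547.7, 130.0, 241.3]
orientation: [-1.818, -2.561, 0.001]
ft_force: [-0.4, 0.7, -0.6]
width: 55.6
grasp_force: 0.0
```

Run:
```python
from h import *
im=snap('wrist','w1')
o=ctrl.get_obs();print({k:np.round(v,3) for k,v in o.items()})
R=cv2.Rodrigues(np.array(o['orientation'],float))[0];print(R.round(3),np.degrees(np.arctan2(R[1,1],R[0,1])))
print(w2px(im,[[547,129.5,65],[595.7,48.7,62]]))
```

```text
{'t': np.float64(3.15), 'qpos': array([ 0.212,  0.333,  1.769,  0.   ,  1.04 , -0.122]), 'qvel': array([ 0.   , -0.   , -0.001, -0.003,  0.002, -0.149]), 'joint_torque': array([ 3.0000e-03, -4.7987e+01, -2.6360e+01,  4.9000e-02,  3.9000e-02,
       -2.0600e-01]), 'ee_pos': array([547.787, 130.016, 241.318]), 'orientation': array([-1.821e+00, -2.559e+00,  1.000e-03]), 'ft_force': array([0.354, 0.093, 0.486]), 'moment': array([-0.016,  0.043,  0.021]), 'grasp_force': np.float64(0.0), 'width': np.float64(55.573)}
[[-0.327  0.945 -0.001]
 [ 0.945  0.327 -0.   ]
 [ 0.    -0.001 -1.   ]] 19.113885721515512
[[323.4 183. ]
 [340.4 260.8]]
```

View pics/w1.png

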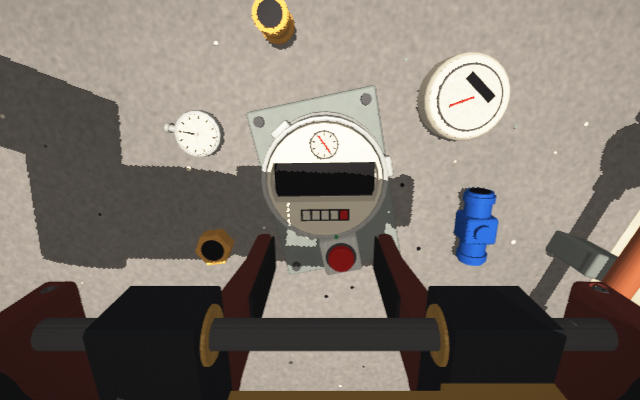

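The wrist view shows the slot lying across the image (272–376, 163–195), in line with the tool's y. Its centre is near (324,180) against a predicted (323,183), and the plunger is at (341,257) against (340,261). They agree to about 3 mm, so I'll descend.

Call:
arm_command:
  series:
    - {"linear":[0.0015,0,0.02],"turn":0}
    - {"linear":[0,0,0.02],"turn":0}
    - {"linear":[0,0,0.02],"turn":0}
    - {"linear":[0,0,0.02],"turn":0}
    - {"linear":[0,0,0.02],"turn":0}
    - {"linear":[0,0,0.02],"turn":0}
    - {"linear":[0,0,0.015],"turn":0}
    - {"linear":[0,0,0.01],"turn":0}
    - {"linear":[0,0,0.005],"turn":0}
    - {"linear":[0,0,0],"turn":0}

```text
t: 4.15
ee_pos: [547.4, 131.4, 91.3]
orientation: [-1.813, -2.565, 0.001]
ft_force: [0.1, 0.3, 0.1]
width: 55.6
grasp_force: 0.0
```

Call:
arm_command:
  series:
    - {"linear":[0,0,0.005],"turn":0}
    - {"linear":[0,0,0.005],"turn":0}
    - {"linear":[0,0,0.005],"turn":0}
    - {"linear":[0,0,0.004],"turn":0}
    - {"linear":[0,0,0.003],"turn":0}
    - {"linear":[0,0,0],"turn":0}

```text
t: 4.75
ee_pos: [547.3, 131.4, 69.2]
orientation: [-1.813, -2.565, 0.001]
ft_force: [-1.1, 0.6, 0.4]
width: 55.6
grasp_force: 0.0
```

Tips are 15 mm into the slot with no contact. Now the turn.

Call:
arm_command:
  series:
    - {"linear":[0,0,0],"turn":0.08}
    - {"linear":[0,0,0],"turn":0.08}
    - {"linear":[0,0,0],"turn":0.08}
    - {"linear":[0,0,0],"turn":0.08}
    - {"linear":[0,0,0],"turn":0.08}
    - {"linear":[0,0,0],"turn":0.08}
    - {"linear":[0,0,0],"turn":0.08}
    - {"linear":[0,0,0],"turn":0.08}
    - {"linear":[0,0,0],"turn":0.08}
    - {"linear":[0,0,0],"turn":0.08}

```text
t: 5.75
ee_pos: [547.4, 130.7, 69.8]
orientation: [2.671, 1.653, -0.001]
ft_force: [-0.3, -4.7, 1.4]
width: 55.8
grasp_force: 2.3
```

```bash
cat > s.py <<'E'
from h import *
o=ctrl.get_obs()
R=cv2.Rodrigues(np.array(o['orientation'],float))[0];print('yaw y',np.degrees(np.arctan2(R[1,1],R[0,1])),o['t'],o['ee_pos'].round(1),o['ft_force'].round(1),o['moment'].round(2))
E
python3 s.py
```

```text
yaw y -26.508655232572476 5.75 [547.4 130.7  69.8] [-0.3 -4.7  1.4] [-0.85  0.12  0.15]
```

Call:
arm_command:
  series:
    - {"linear":[0,0,0],"turn":0.06}
    - {"linear":[0,0,0],"turn":0.06}
    - {"linear":[0,0,0],"turn":0.06}
    - {"linear":[0,0,0],"turn":0.06}
    - {"linear":[0,0,0],"turn":0.06}
    - {"linear":[0,0,0],"turn":0.06}
    - {"linear":[0,0,0],"turn":0.06}
    - {"linear":[0,0,0],"turn":0.06}
    - {"linear":[0,0,0],"turn":0.06}
    - {"linear":[0,0,0],"turn":0.06}

```text
t: 6.75
ee_pos: [547.3, 130.8, 69.8]
orientation: [3.04, 0.791, -0.001]
ft_force: [-1.3, -3.9, 0.8]
width: 56.1
grasp_force: 2.5
```

```bash
python3 s.py
```

```text
yaw y -60.842080976333996 6.75 [547.3 130.8  69.8] [-1.3 -3.9  0.8] [-0.73  0.21  0.16]
```

Call:
arm_command:
  series:
    - {"linear":[0,0,0],"turn":0.04}
    - {"linear":[0,0,0],"turn":0.04}
    - {"linear":[0,0,0],"turn":0.04}
    - {"linear":[0,0,0],"turn":0.03}
    - {"linear":[0,0,0],"turn":0.02}
    - {"linear":[0,0,0],"turn":0}

```text
t: 7.35
ee_pos: [547.3, 131.1, 69.7]
orientation: [3.096, 0.532, -0.001]
ft_force: [-0.5, -3.4, 1.0]
width: 56.0
grasp_force: 1.7
```

```bash
python3 s.py
```

```text
yaw y -70.48061737973298 7.35 [547.3 131.1  69.7] [-0.5 -3.4  1. ] [-0.59  0.4   0.08]
```

Call:
arm_command:
  series:
    - {"linear":[0,0,0],"turn":0.03}
    - {"linear":[0,0,0],"turn":0.03}
    - {"linear":[0,0,0],"turn":0.02}
    - {"linear":[0,0,0],"turn":0}

```text
t: 7.75
ee_pos: [547.2, 131.3, 69.6]
orientation: [3.115, 0.409, -0.001]
ft_force: [-0.4, -4.3, 1.6]
width: 55.7
grasp_force: 1.8
```

```bash
python3 s.py
```

```text
yaw y -75.05191582971838 7.75 [547.2 131.3  69.6] [-0.4 -4.3  1.6] [-0.64  0.46  0.05]
```

Call:
arm_command:
  series:
    - {"linear":[0,0,0],"turn":0.03}
    - {"linear":[0,0,0],"turn":0.03}
    - {"linear":[0,0,0],"turn":0.02}
    - {"linear":[0,0,0],"turn":0}

```text
t: 8.15
ee_pos: [547.1, 131.3, 69.7]
orientation: [3.124, 0.302, -0.001]
ft_force: [-3.0, -5.1, 3.2]
width: 56.4
grasp_force: 70.9
```

```bash
python3 s.py;python3 - <<'E'
from h import *
im=snap('top','t2');f=im['frame'][150:270,230:390]
cv2.imwrite('pics/c2.png',cv2.resize(f,None,fx=5,fy=5,interpolation=cv2.INTER_CUBIC))
im=snap('scene','s2');f=im['frame'][130:270,250:410]
cv2.imwrite('pics/c3.png',cv2.resize(f,None,fx=4,fy=4,interpolation=cv2.INTER_CUBIC))
E
```

```text
yaw y -78.9465347542612 8.15 [547.1 131.3  69.7] [-3.  -5.1  3.2] [-0.24  0.63  6.45]
```

View pics/c3.png

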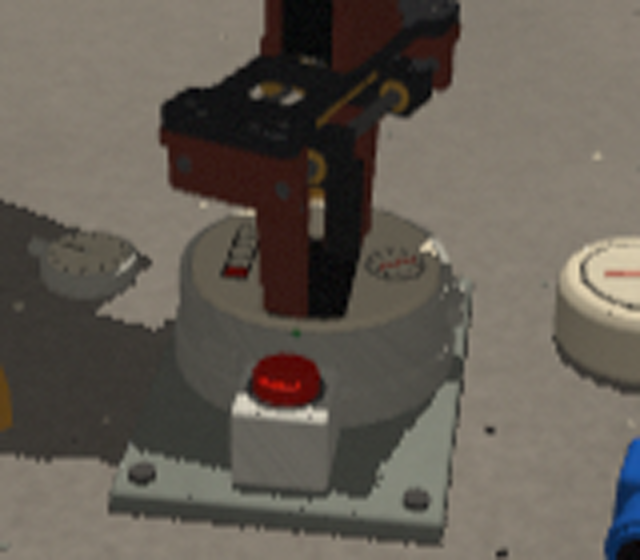

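The yaw torque jumped from 0.1 to 6.5 N m, so the register is at its hard stop. The scene view shows the slot pointing at the plunger, with dial and counter either side. I'll back off to mid-slot, lift and look.

Call:
arm_command:
  series:
    - {"linear":[0,0,0],"turn":-0.08}
    - {"linear":[0,0,0],"turn":-0.09}
    - {"linear":[0,0,0],"turn":-0.09}
    - {"linear":[0,0,0],"turn":-0.08}
    - {"linear":[0,0,0],"turn":0}
    - {"linear":[0,0,-0.01],"turn":0}
    - {"linear":[0,0,-0.02],"turn":0}
    - {"linear":[0,0,-0.02],"turn":0}
    - {"linear":[0,0,-0.02],"turn":0}
    - {"linear":[0,0,-0.03],"turn":0}

```text
t: 9.25
ee_pos: [547.0, 131.7, 170.3]
orientation: [-3.036, -0.802, 0.002]
ft_force: [1.2, 0.5, -0.3]
width: 56.3
grasp_force: 0.0
```

Call:
arm_command:
  series:
    - {"linear":[0,0,-0.03],"turn":0}
    - {"linear":[0,0,-0.03],"turn":0}
    - {"linear":[0,0,0],"turn":0}
    - {"linear":[0,0,0],"turn":0}
  jaw: -1

```text
t: 9.65
ee_pos: [547.9, 131.8, 230.7]
orientation: [-3.036, -0.805, -0.004]
ft_force: [1.0, -0.2, 0.0]
width: 27.2
grasp_force: 0.0
```

```bash
python3 s.py;python3 - <<'E'
from h import *
o=ctrl.get_obs();print(o['width'],o['qpos'].round(2))
im=snap('wrist','w2')
print(w2px(im,[[547,129.5,65],[596,48.5,62]]))
E
```

```text
yaw y -60.30257670722129 9.65 [547.9 131.8 230.7] [ 1.  -0.2  0. ] [-0.03  0.09 -0.05]
27.20472244475147 [0.21 0.35 1.78 0.   1.02 1.27]
[[326.4 187. ]
 [419.2 183.9]]
```

View pics/w2.png

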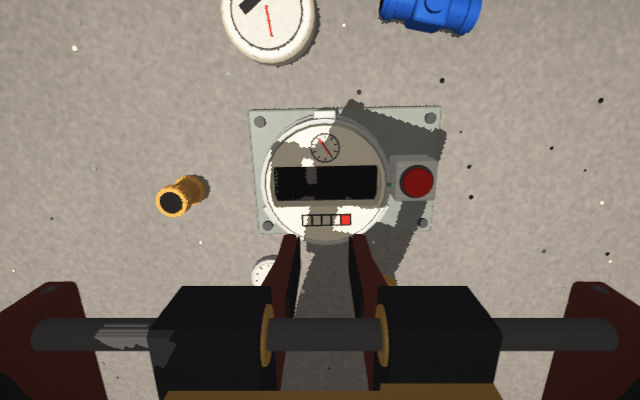

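The slot is parallel to the plate's long edge and points at the plunger at (417,182), so it is locked. The plunger measures within 2 px of the prediction, so I'll move above it.

Call:
arm_command:
  series:
    - {"linear":[0.0013,0.0236,0],"turn":0}
    - {"linear":[0,0.024,0],"turn":0}
    - {"linear":[0,0.024,0],"turn":0}
    - {"linear":[0,0.024,0],"turn":0}
    - {"linear":[0,0,0.03],"turn":0}
    - {"linear":[0,0,0.03],"turn":0}
    - {"linear":[0,0,0.03],"turn":0}
    - {"linear":[0,0,0.02],"turn":0}
    - {"linear":[0,0,0.01],"turn":0}
    - {"linear":[0,0,0],"turn":0}

```text
t: 10.7
ee_pos: [594.7, 49.1, 107.4]
orientation: [-3.035, -0.807, 0.007]
ft_force: [0.1, 0.0, 0.8]
width: 0.5
grasp_force: 0.0
```

```bash
python3 s.py;python3 - <<'E'
from h import *
o=ctrl.get_obs();print(o['width'],o['qpos'].round(2))
E
```

```text
yaw y -60.20487633999239 10.7 [594.7  49.1 107.4] [0.1 0.  0.8] [-0.03  0.13  0.03]
0.47160147962638505 [0.06 0.56 1.77 0.   0.81 1.11]
```

Call:
arm_command:
  series:
    - {"linear":[0.001,0,0.01],"turn":0}
    - {"linear":[0,0,0.008],"turn":0}
    - {"linear":[0,0,0.006],"turn":0}
    - {"linear":[0,0,0.003],"turn":0}
    - {"linear":[0,0,0.002],"turn":0}
    - {"linear":[0,0,0.002],"turn":0}
    - {"linear":[0,0,0.001],"turn":0}
    - {"linear":[0,0,0],"turn":0}

```text
t: 11.5
ee_pos: [597.2, 49.7, 77.8]
orientation: [3.036, 0.809, 0.001]
ft_force: [0.8, -0.5, 0.2]
width: 0.4
grasp_force: 0.0
```

```bash
python3 s.py
```

```text
yaw y -60.161766426611486 11.5 [597.2  49.7  77.8] [ 0.8 -0.5  0.2] [-0.04  0.14 -0.  ]
```

Call:
arm_command:
  series:
    - {"linear":[0,0,0.001],"turn":0}
    - {"linear":[0,0,0.001],"turn":0}
    - {"linear":[0,0,0.001],"turn":0}
    - {"linear":[0,0,0.001],"turn":0}

```text
t: 11.9
ee_pos: [597.3, 49.7, 73.7]
orientation: [3.036, 0.809, 0.001]
ft_force: [-1.0, -0.5, 2.5]
width: 0.6
grasp_force: 1.4
```

Call:
arm_command:
  series:
    - {"linear":[0,0,0.001],"turn":0}
    - {"linear":[0,0,0.0005],"turn":0}

```text
t: 12.1
ee_pos: [597.4, 49.7, 73.2]
orientation: [3.036, 0.809, 0.001]
ft_force: [-4.6, -0.2, 16.8]
width: 0.5
grasp_force: 8.7
```

The force rose to 17 N at tip height 54, which is the plunger's stop. I'll add a touch more, then retreat and check.

Call:
arm_command:
  series:
    - {"linear":[0,0,0.0005],"turn":0}
    - {"linear":[0,0,0],"turn":0}

```text
t: 12.3
ee_pos: [597.4, 49.7, 73.2]
orientation: [3.036, 0.809, 0.001]
ft_force: [-5.3, -0.1, 17.1]
width: 0.5
grasp_force: 8.5
```

Call:
arm_command:
  series:
    - {"linear":[0,0,-0.01],"turn":0}
    - {"linear":[0,0,-0.02],"turn":0}
    - {"linear":[0,0,-0.03],"turn":0}
    - {"linear":[0,0,-0.03],"turn":0}
    - {"linear":[0,0,-0.03],"turn":0}
    - {"linear":[0,0,-0.03],"turn":0}
    - {"linear":[0,0,-0.02],"turn":0}
    - {"linear":[0,0,0],"turn":0}

```text
t: 13.1
ee_pos: [598.9, 49.8, 244.8]
orientation: [3.035, 0.808, 0.009]
ft_force: [-0.2, -0.2, 0.3]
width: 0.8
grasp_force: 0.0
```

```bash
python3 - <<'E'
from h import *
im=snap('scene','s3');f=im['frame'][130:270,250:410]
cv2.imwrite('pics/c4.png',cv2.resize(f,None,fx=4,fy=4,interpolation=cv2.INTER_CUBIC))
E
python3 s.py
```

```text
yaw y -60.16231447275746 13.15 [597.9  49.7 242.8] [ 0.7 -0.  -0.5] [-0.03  0.13 -0.01]
```

View pics/c4.png

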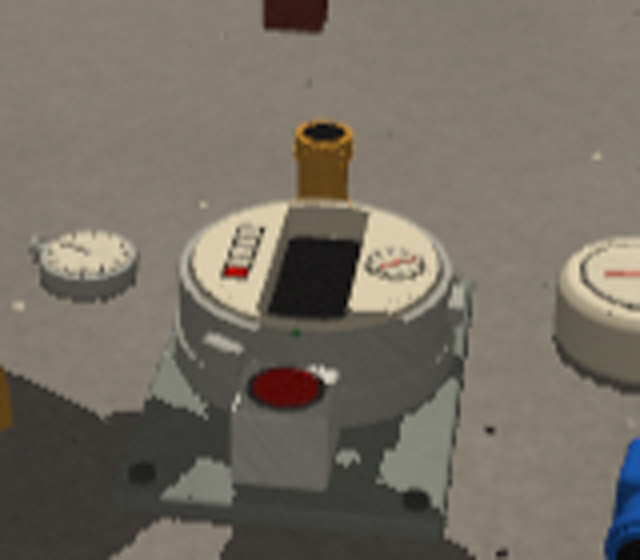

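The plunger at (287,388) is nearly flush with its block, the slot points at it, and the loose things have not moved. I'll hand it in.

```bash
python3 -c "
from workcell import ctrl
print(ctrl.close_job())"
```

```text
the job is handed in; nothing more can be done
None
```

The register is turned to its hard stop with its slot pointing at the plunger, the red plunger was then pressed fully down, and the job was handed in at about 13 s with none of the loose things touched.

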